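# Hang the weight hanger on the spring balance and let it settle

### The job

Hang the weight hanger by its wire bail on the sprung hook of the balance. Its weight is not known: keep hold while the hook dips, ease it down slowly until the hook carries all of the weight, and only then let go, so that the hook neither drops nor springs up; leave the hanger hanging still and clear of the desk. Never pull hard on the hook, and leave the bottle, the knobbed weight and the well plate where they are.

Things in the scene. Friction and masses are not known exactly. Their poses are not given: they have to be found in the camera images.
- hanger: Loose upright weight hanger, 157 mm tall, mass unknown (0.19 to 0.61 kg): steel foot disc (52 mm diameter), brass discs up to z 41 mm, thin stem, 6 mm wire bail in its y-z plane (50 mm wide outside; opening from z 66 mm to an inverted 90-degree V peaking at z 122, wire centre), blue grip tab on top. Origin: centre of underside. The hook must pass through the bail along x, from either side.
- hanger_tab (a point): Centre of the hanger's blue grip tab, 142 mm above its underside. The tab is 10 mm thick (x), 24 mm wide (y), 34 mm tall. Grip it from above across the 24 mm width, so that the fingers stand beside the hook's arm and not in its way. Axes as the hanger.
- hanger_seat (a point): Point in the bail's opening 112 mm above the hanger's underside (30 mm below hanger_tab): it coincides with hook_saddle when the bail's V rests on the hook. Axes as the hanger.
- balance: Spring balance, fixed: foot 130 x 120 mm, 14 mm high; white column 44 x 64 mm about the origin, 260 mm tall, with slot and graduated face. Origin: column centre at desk level. Its -x is the direction in which the hook's arm points out (roughly towards the robot). The hook is part of it.
- hook_saddle (a point): Lowest point of the hook (centre of its 8 mm bar), 130 mm out from the column's centre along the balance's -x, 225 mm above the desk unloaded; moves with the hook. Axes as the balance. The bar rises 12 mm to a level arm on the column side; the free tip ends 20 mm out and 20 mm up (centre line). To pass the tip, carry hanger_seat about 32 mm above this point.
- balance_hook (a joint): Dip of the sprung hook, m: 0 unloaded, grows downwards, lower stop 0.105. It starts to dip at 0.25 N, then 65 N/m, lightly damped: the weight dips it 0.02 to 0.09. Delicate: it must never move faster than 0.10 m/s either way (a hanger let go over about 6 mm above or below its balance point does that), nor be pressed or pulled with over 15 N.
- stain_bottle: Bystander: bottle with a black cap, 46 mm diameter, 85 mm tall. Origin: centre of the underside.
- cal_weight: Bystander: brass-coloured check weight with a knob, 30 mm diameter, 48 mm tall. Origin: centre of the underside.
- spare_plate: Bystander: white well plate lying flat, 85 x 128 x 14 mm. Origin: centre of the underside.
Mind the look-alikes: they are no part of the job. Several things look just like the hanger: the one meant starts farthest from the robot's base.

How it is judged:
By the outcome, as a careful person would: the job done as asked, in the order asked, and still so for the second after the job is handed in, with the robot touching nothing.
It also fails if it takes over 54 s, if anything falls off the work surface, if the arm or the gripper's body presses on something with over 40 N, if the wrist force passes 120 N, or if a joint passes its speed limit or range.

### The arm

A 6-joint arm with a two-finger parallel gripper is mounted at the origin on a cart in front of the work surface, level with it; the furniture and walls round the work are solid. World frame = base frame: x ahead of the robot, y to its left, z up, the work surface at z = 0. Lengths are in m, angles in rad, forces in N, time in s.
With the tool pointing down it reaches from about 0.25 to 0.725 m from the base axis. Payload 9.7 kg.
Tool frame: the origin (TCP) lies midway between the tips of the shut fingers; the grasp point (between the pads) lies 19 mm behind it; z points along the fingers, y is the line along which they close (so a half turn about z gives the same grasp; the last joint's range is limited). The gripper opens to 85 mm and grips with 20 to 120 N. Pads are 22 mm wide; open, the fingers measure 114 mm over their backs; the gripper's body (76 mm by 85 mm) begins 54 mm behind the grasp point. The pads swing forward as they close: fully open they stand 13 mm farther back than shut.
Start: joints at [-1.196, 0.087, 0.176, 1.66, 0, 1.571], TCP at [0.201, -0.512, 0.231] pointing down, gripper open.
Joint ranges: [-3.13, 3.13], [-0.85, 1.81], [-1.15, 1.24], [-2.2, 2.28], [-1.44, 1.52], [-3.14, 3.14]. Speed limits (rad/s): [2.22, 2.22, 2.57, 3.14, 3.14, 3.14].

### API

Orientations are given as a unit quaternion [x, y, z, w].
In Python, from plant import robot gives the robot as it stands.
- The arm moves only by the shell command python3 -m pendant 'ROWS'. ROWS is a JSON object of lists of equal length, an entry for each row: "offset": the shift along the tool's x, y, z in m, a list of three; "roll": the turn about the tool's z in rad; "fingers": the closure, from -1 (fully open) to 1 (shut). In form: {"offset": [[tx, ty, tz], ...], "roll": [roll, ...], "fingers": [fingers, ...]}. A call has 1 to 20 rows; each row shifts and turns the commanded pose from where the row before left it, along the tool's axes as they then stand; what a row does not reach is not made up. A row lasts 1/8 s, in which the tool goes at most 62.5 mm and 10.7 degrees, less where a joint would pass 70% of its speed; a pose out of reach is approached as far as the arm can. A call is refused whole if a number of a shift passes 0.0625 or a number of a turn 0.188, either way. A call with a gripper value outside its range is refused whole. The fingers move at their own pace and stop on an object; the grip force is fixed at half the most. Time passes only in rows, so rows that do not move let the fingers close. It gives the time, the measured TCP pose, the force, the opening and the grip force at its end, in the units of the state.
- robot.get_state(): the state, without advancing time (a new reading comes with each control period).
- robot.get_image(name): name is "side" or "top"; returns the picture (420x560x3 uint8, red, green, blue); there is no depth.
- robot.camera_params(name): a dict with "intrinsics" (3x3 intrinsics, pixels), "cam_to_world" (4x4, takes a point from camera to world coordinates). Camera axes: x right, y down, z forward; pixel columns grow to the right and rows downward; lengths in m; the calibration is good to about 2 mm. A picture is of the moment at which its call begins. camera_params takes no time and is no camera call.
- robot.hand_in(): hands the job in; it is judged then, once.
The state is a dict: "clock": time; "q": joint angles; "joint_vel": joint speeds; "effort": joint torques, N m; "position": TCP position; "orientation": TCP orientation; "ft_force": force on the tool from outside, world axes, zero at the start; "ft_torque": the same for the moment, N m; "opening": finger opening in m; "gripper_force": force on a finger pad.
Only numpy, scipy, OpenCV 4.12 (cv2) and the standard library are available. Lean on these libraries where they do the work, as an engineer would, in place of code of your own. Each camera call takes 0.05 s, during which the arm holds its last target. There are 200 camera calls.

## Working session

There is one attempt and no reset: what is moved stays moved. The work goes in short steps, Python scripts to look and compute and a shell command to move; the robot and the scene stay as the last step left them, time stands still between calls to the robot, and variables do not carry over. Pictures are saved under pics/ and viewed, at most 10 in all, crops included, and the job is handed in when it is done.

```bash
mkdir -p pics; ls; python3 - <<'E'
from plant import robot
import cv2,numpy as np
np.set_printoptions(precision=4,suppress=True)
for n in("side","top"):
    im=robot.get_image(n);cv2.imwrite(f"pics/{n}0.png",im[:,:,::-1])
    p=robot.camera_params(n);print(n,np.array(p["intrinsics"]),np.array(p["cam_to_world"]))
s=robot.get_state();print(s)
E
```

```text
pics
side [[532.3594   0.     272.2574]
 [  0.     532.3594 208.4296]
 [  0.       0.       1.    ]] [[-0.974  -0.1516  0.1684  0.3374]
 [-0.2263  0.6182 -0.7528  0.8921]
 [ 0.01   -0.7713 -0.6364  0.8634]
 [ 0.      0.      0.      1.    ]]
top [[422.3432   0.     273.5348]
 [  0.     422.3432 205.4803]
 [  0.       0.       1.    ]] [[ 0.0242 -0.9925  0.1195  0.3815]
 [-0.9997 -0.0238  0.0052  0.0201]
 [-0.0023 -0.1196 -0.9928  1.2673]
 [ 0.      0.      0.      1.    ]]
{'clock': 0.1, 'q': array([-1.196 ,  0.0874,  0.1752,  1.6598,  0.    ,  1.5708]), 'joint_vel': array([-0.0005,  0.0009,  0.0024,  0.0016,  0.0002, -0.0011]), 'effort': array([ -0.    , -52.1565,  46.5652,   0.0161,   0.0001,   0.    ]), 'position': array([ 0.2013, -0.5116,  0.2306]), 'orientation': array([ 0.9825,  0.1863, -0.0001, -0.0006]), 'ft_force': array([-0.115 , -0.8593, -0.0638]), 'ft_torque': array([-0.0265, -0.0452,  0.0951]), 'gripper_force': 0.0, 'opening': 0.0855647035523394}
```

View pics/side0.png

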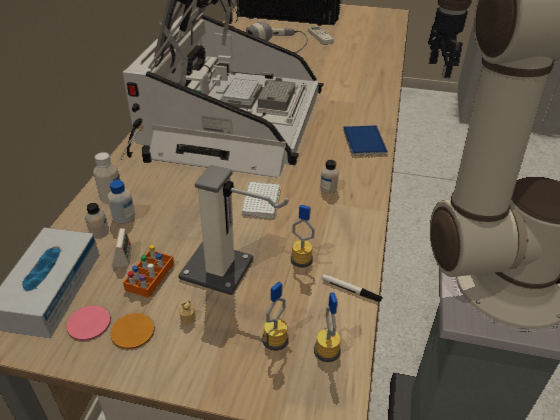

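View pics/top0.png

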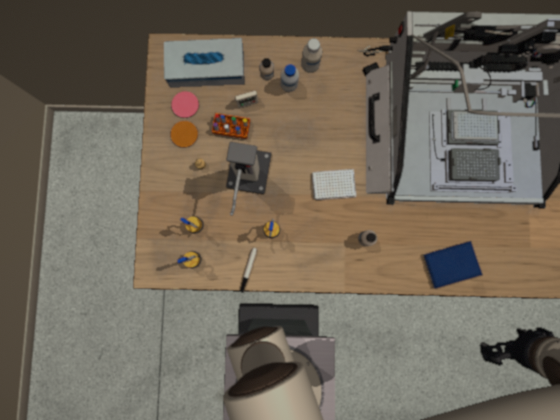

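The side view shows three hangers with blue tabs at about (304,212), (276,292) and (333,302), and the balance with its hook tip near (286,203). In the top view the hangers are at (272,229), (193,224) and (190,260), and the hook's arm runs from (243,160) to (234,212).

```bash
cat > h.py <<'E'
from plant import robot
import cv2,numpy as np
np.set_printoptions(precision=4,suppress=True)
def cam(n):
    p=robot.camera_params(n);return np.array(p["intrinsics"]),np.array(p["cam_to_world"])
def ray(n,uv):
    K,T=cam(n);d=T[:3,:3]@np.linalg.inv(K)@[uv[0],uv[1],1];return T[:3,3],d/np.linalg.norm(d)
def plane(n,uv,z):
    o,d=ray(n,uv);return o+d*(z-o[2])/d[2]
def tri(us,ut):
    (a,d),(b,e)=ray("side",us),ray("top",ut)
    s=np.linalg.lstsq(np.c_[d,-e],b-a,rcond=None)[0];p,q=a+s[0]*d,b+s[1]*e
    return (p+q)/2,np.linalg.norm(p-q)
def proj(n,P):
    K,T=cam(n);c=K@(T[:3,:3].T@(np.array(P)-T[:3,3]));return c[:2]/c[2]
def blobs(im,lo,hi,amin=8):
    m=cv2.inRange(cv2.cvtColor(im,cv2.COLOR_RGB2HSV),lo,hi)
    k,l,s,c=cv2.connectedComponentsWithStats(m)
    return [(c[i],s[i]) for i in range(1,k) if s[i,4]>=amin],l
E
python3 - <<'E'
from h import *
S=cv2.imread("pics/side0.png")[:,:,::-1].copy();T=cv2.imread("pics/top0.png")[:,:,::-1].copy()
for n,im in(("side",S),("top",T)):
  for nm,lo,hi in(("blue",(105,150,60),(125,255,255)),("yel",(18,150,100),(32,255,255))):
    for c,s in blobs(im,lo,hi)[0]: print(n,nm,c,s)
a=cv2.resize(S[160:370,170:370],None,fx=2.8,fy=2.8,interpolation=cv2.INTER_CUBIC)
cv2.imwrite("pics/sc.png",a[:,:,::-1])
b=cv2.resize(T[130:280,165:305],None,fx=4,fy=4,interpolation=cv2.INTER_CUBIC)
cv2.imwrite("pics/tc.png",b[:,:,::-1])
E
```

```text
side blue [364.493  138.5197] [344 126  42  26 785]
side blue [116.5724 186.2483] [110 180  14  13 145]
side blue [303.8308 212.1923] [299 205  11  15 130]
side blue [158.8    255.6667] [157 254   4   5  15]
side blue [134.8889 268.2222] [133 266   5   6  18]
side blue [275.604  291.4295] [271 282  11  20 149]
side blue [332.3577 302.8862] [329 293   8  21 123]
side yel [298.05 242.55] [295 241   6   5  20]
side yel [301.4272 252.5927] [292 241  20  23 302]
side yel [151.4138 247.5172] [149 245   6   6  29]
side yel [277.8041 333.8412] [269 319  18  27 296]
side yel [267.8367 327.3265] [264 322  10  12  49]
side yel [326.9796 344.4615] [316 330  24  28 442]
top blue [289.6173  69.8642] [285  65  10  11  81]
top blue [184.8235 220.8824] [182 219   7   5  17]
top blue [270.8182 226.2727] [270 223   3   7  11]
top blue [452.8186 264.2652] [ 427  243   54   43 1527]
top blue [181.76 259.52] [178 258   9   5  25]
top yel [244.381  119.9524] [242 118   6   5  21]
top yel [193.2815 223.9185] [185 217  16  15 135]
top yel [266.2449 228.8367] [264 222   5  14  49]
top yel [275.2576 229.7576] [272 223   7  14  66]
top yel [190.4186 253.7907] [184 252  14   5  43]
top yel [192.086  262.3871] [184 257  15  10  93]
```

View pics/sc.png

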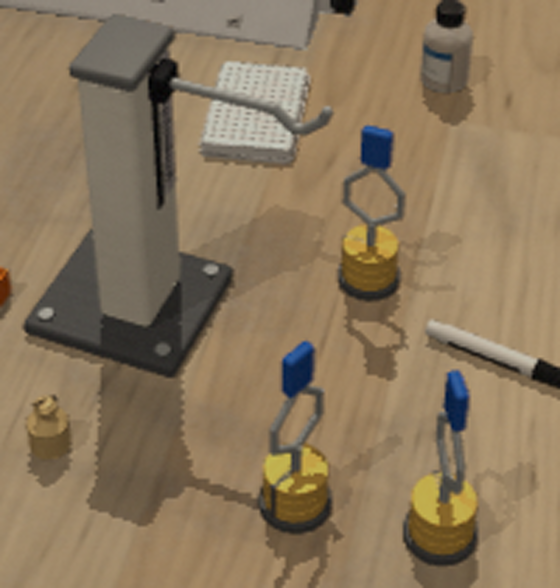

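View pics/tc.png

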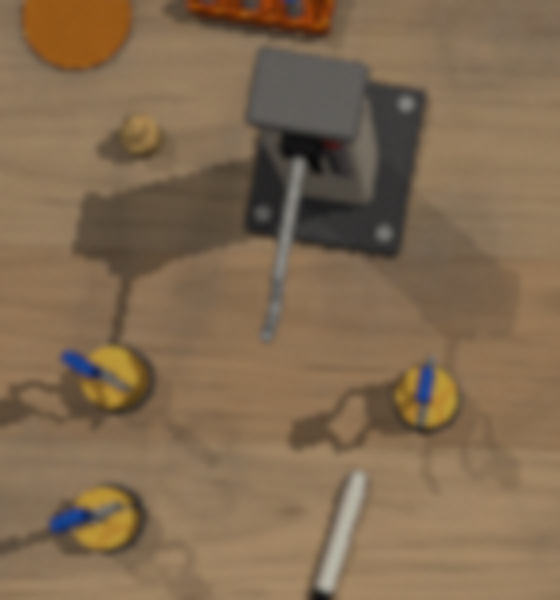

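The crops (side ×2.8, top ×4) show the far-left hanger with its tab at side px (276,291) and top px (184,221). The hook saddle is near side px (275,206), with the tip at (287,200) side and (232,214) top. The foot's bolts are visible in both views.

```bash
python3 - <<'E'
from h import *
sc=lambda u,v:(170+u/2.8-.3,160+v/2.8-.3); tc=lambda u,v:(165+u/4-.4,130+v/4-.4)
for nm,a,b in (("A",(303.8,212.2),(270.8,227)),("B",(275.6,291.4),(184.8,220.9)),("C",(332.4,302.9),(181.8,259.5))):
    p,e=tri(a,b);print(nm,p,e,"base dist",np.hypot(*p[:2]))
S=cv2.imread("pics/side0.png")[:,:,::-1].copy();T=cv2.imread("pics/top0.png")[:,:,::-1].copy()
# yellow top disc centre check z~.041 for B, and steel foot
for uv in((193.3,223.9),): print("disc B top-view @.03",plane("top",uv,.03))
# tab rects
for n,im,box in(("side",S,(265,290,275,310)),("top",T,(175,192,212,230))):
    m=cv2.inRange(cv2.cvtColor(im,cv2.COLOR_RGB2HSV),(100,110,40),(128,255,255));x0,x1,y0,y1=box
    k=np.zeros_like(m);k[y0:y1,x0:x1]=m[y0:y1,x0:x1]
    q=cv2.boxPoints(cv2.minAreaRect(cv2.findNonZero(k)));print(n,q.tolist(),[plane(n,t,.142)[:2].round(4).tolist() for t in q])
print("tip",tri(sc(328,112),tc(267,337)))
print("arm root",tri(sc(178,86),tc(299,160)))
print("arm bend",tri(sc(278,110),tc(276,290)))
print("bolts top",[plane("top",tc(*u),.014)[:2] for u in((405,104),(383,232),(262,213))])
print("bolts side",[plane("side",sc(*u),.014)[:2] for u in((211,270),(163,349),(46,314))])
print("saddle side @.225",plane("side",sc(295,130),.225))
print("bail side L/R @.094", plane("side",sc(272,433),.085),plane("side",sc(321,404),.085))
E
```

```text
A [0.4602 0.032  0.1393] 0.001953529954516478 base dist 0.46130705192051547
B [0.4701 0.2627 0.1395] 7.186418229718768e-05 base dist 0.5384740670753108
C [0.3671 0.2655 0.1397] 0.0004338589571826123 base dist 0.4530646743313283
disc B top-view @.03 [0.4704 0.2608 0.03  ]
side [[269.7326965332031, 300.67327880859375], [271.6733093261719, 281.267333984375], [281.2772521972656, 282.22772216796875], [279.3366394042969, 301.6336669921875]] [[0.4749, 0.2883], [0.482, 0.2427], [0.4645, 0.2409], [0.458, 0.2865]]
top [[180.53846740722656, 219.69229125976562], [181.92308044433594, 217.6153564453125], [189.3076934814453, 222.53842163085938], [187.92308044433594, 224.6153564453125]] [[0.4728, 0.2737], [0.4784, 0.2703], [0.4657, 0.2499], [0.4601, 0.2533]]
tip (array([0.4813, 0.1277, 0.2437]), np.float64(0.0010230749379346116))
arm root (array([0.5917, 0.1124, 0.2343]), np.float64(0.00417094436125044))
arm bend (array([0.5137, 0.1243, 0.236 ]), np.float64(0.004031731974477314))
bolts top [array([0.6842, 0.0537]), array([0.5856, 0.0676]), array([0.5979, 0.159 ])]
bolts side [array([0.5835, 0.0671]), array([0.5965, 0.1581]), array([0.6957, 0.1444])]
saddle side @.225 [0.5027 0.1291 0.225 ]
bail side L/R @.094 [0.4834 0.2738 0.085 ] [0.4571 0.242  0.085 ]
```

```bash
python3 - <<'E'
from h import *
sc=lambda u,v:(170+u/2.8-.3,160+v/2.8-.3); tc=lambda u,v:(165+u/4-.4,130+v/4-.4)
q=[plane("top",tc(*u),.260)[:2] for u in((262,47),(370,66),(357,140),(248,122))];print("col top",np.array(q),np.mean(q,0))
q=[plane("side",sc(*u),.260)[:2] for u in((111,16),(172,35),(130,82),(73,70))];print("col side",np.array(q),np.mean(q,0))
for z,a,b in((.159,(281,365),(311,342)),(.125,(284,396),(315,378)),(.085,(272,433),(321,404))):
    P,Q=plane("side",sc(*a),z),plane("side",sc(*b),z);d=Q-P;print(z,P[:2],Q[:2],np.degrees(np.arctan2(d[1],d[0])),np.hypot(*d[:2]))
S=cv2.imread("pics/side0.png");T=cv2.imread("pics/top0.png")
a=cv2.resize(S[275:355,250:300],None,fx=7,fy=7,interpolation=cv2.INTER_CUBIC)
b=cv2.resize(S[180:230,225:300],None,fx=5,fy=5,interpolation=cv2.INTER_CUBIC)
c=np.zeros((560,730,3),np.uint8);c[:,:350]=a;c[:250,355:]=b
t=cv2.resize(T[150:205+15,215:255],None,fx=4,fy=4,interpolation=cv2.INTER_CUBIC);c[260:260+280,355:515]=t
t=cv2.resize(T[205:245,170:215],None,fx=4.5,fy=4.5,interpolation=cv2.INTER_CUBIC);c[260:440,525:525+t.shape[1]]=t
cv2.imwrite("pics/z.png",c)
E
```

```text
col top [[0.6583 0.1355]
 [0.648  0.0691]
 [0.6017 0.0756]
 [0.6113 0.1423]] [0.6298 0.1056]
col side [[0.6476 0.0782]
 [0.5995 0.0899]
 [0.6114 0.1479]
 [0.6525 0.1444]] [0.6277 0.1151]
0.159 [0.4767 0.2789] [0.4625 0.2555] -121.12323435072912 0.02729165370761026
0.125 [0.4754 0.2745] [0.4593 0.255 ] -129.57864719223554 0.025343279408797544
0.085 [0.4834 0.2738] [0.4571 0.242 ] -129.61211403645274 0.04128192819038883
```

View pics/z.png

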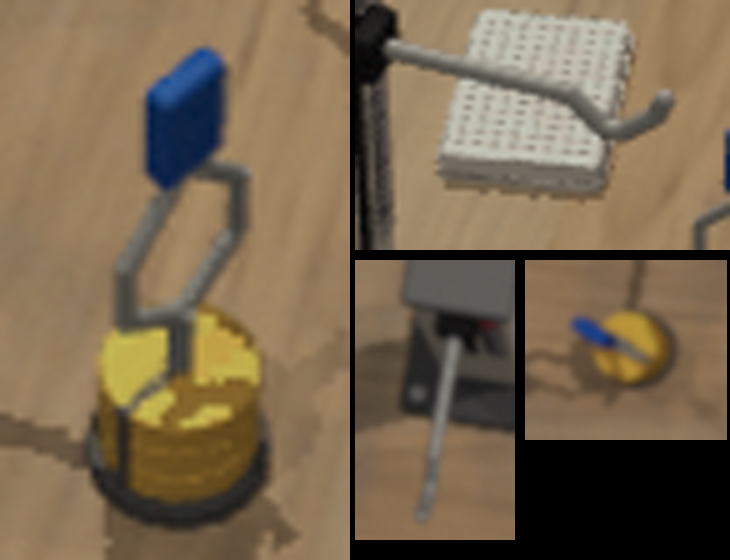

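The zoom shows the wire hexagon of hanger B with upper corners near side px (267.4,313.6) and (284.3,300.4), and the saddle at (276.9,206.3). I'll check the yaw and work out the moves.

```bash
python3 - <<'E'
from h import *
for z,a,b in((.100,(122,270),(240,178)),(.093,(123,294),(240,204)),(.159,(150,97),(207,50))):
    f=lambda u:(250+u[0]/7-.4,275+u[1]/7-.4)
    P,Q=plane("side",f(a),z),plane("side",f(b),z);d=Q-P;print(z,P[:2],Q[:2],(P+Q)[:2]/2,np.degrees(np.arctan2(-d[1],-d[0])),np.hypot(*d[:2]))
print("saddle",plane("side",(276.6,206.),.225))
h=np.radians(51);y=np.array([np.cos(h),np.sin(h)]);x=np.array([-y[1],y[0]])  # x = y cross z(down)...
print(x)
x=np.cross([*y,0],[0,0,-1])[:2]; print("tool x",x)
d=np.array([.470,.262])-[.2013,-.5116];print("offset xy tool",d@x,d@y)
E
```

```text
0.1 [0.4809 0.2831] [0.4576 0.2455] [0.4692 0.2643] 58.223823114373 0.04423390413541588
0.093 [0.4801 0.2851] [0.4568 0.2484] [0.4684 0.2667] 57.649627136906176 0.04353291365174576
0.159 [0.4758 0.2749] [0.4654 0.256 ] [0.4706 0.2654] 60.99131932303123 0.021606507391570353
saddle [0.5   0.128 0.225]
[-0.7771  0.6293]
tool x [-0.7771  0.6293]
offset xy tool 0.2780231346726663 0.7702985048582041
```

```bash
python3 -m pendant '{"offset":[[0,0,-0.0115],[0,0,-0.0115],[0,0,-0.0115],[0,0,-0.0115],[0,0,-0.0115],[0,0,-0.0115],[0,0,-0.0115],[0,0,-0.0115],[0,0,-0.0115],[0,0,-0.0115],[0,0,-0.0115],[0,0,-0.0115]],"roll":[-0.174,-0.174,-0.174,-0.174,-0.174,-0.174,-0.174,-0.174,-0.174,-0.174,-0.174,-0.174],"fingers":[-1,-1,-1,-1,-1,-1,-1,-1,-1,-1,-1,-1]}'; python3 -c "
from plant import robot;s=robot.get_state();print(s['q'],s['ft_force'])"
```

```text
clock: 1.6
position: [0.2013, -0.5118, 0.3693]
orientation: [0.33, 0.944, 0.0, -0.0]
ft_force: [0.1, -0.1, 0.2]
opening: 0.0852
gripper_force: 0.0
[-1.19600750e+00  1.96950235e-01  5.78302172e-01  1.95290875e+00
 -5.07076926e-05 -5.22932184e-01] [ 0.05072713 -0.068695    0.22767803]
```

```bash
python3 -m pendant '{"offset":[[0.017,0.0483,0],[0.017,0.0483,0],[0.017,0.0483,0],[0.017,0.0483,0],[0.017,0.0483,0],[0.017,0.0483,0],[0.017,0.0483,0],[0.017,0.0483,0],[0.017,0.0483,0],[0.017,0.0483,0],[0.017,0.0483,0],[0.017,0.0483,0],[0.017,0.0483,0],[0.017,0.0483,0],[0.017,0.0483,0],[0.017,0.0483,0],[0,0,0],[0,0,0.03],[0,0,0.03],[0,0,0]],"roll":[0,0,0,0,0,0,0,0,0,0,0,0,0,0,0,0,-0.105,0,0,0],"fingers":[-1,-1,-1,-1,-1,-1,-1,-1,-1,-1,-1,-1,-1,-1,-1,-1,-1,-1,-1,-1]}'; python3 - <<'E'
from h import *
im=robot.get_image("side");b=robot.get_image("top")
cv2.imwrite("pics/over.png",np.hstack([cv2.resize(im[180:360,180:360],None,fx=2.2,fy=2.2),cv2.resize(b[170:260,150:240],None,fx=4.4,fy=4.4)])[:,:,::-1])
s=robot.get_state();print(s['q'],s['position'],s['orientation'])
E
```

```text
clock: 4.1
position: [0.4741, 0.2601, 0.3071]
orientation: [0.283, 0.959, -0.002, -0.002]
ft_force: [-0.5, -1.2, 0.5]
opening: 0.0856
gripper_force: 0.0
[0.5016 0.1126 0.3598 1.8179 0.     1.0755] [0.4747 0.2604 0.3101] [0.283  0.9591 0.0001 0.0001]
```

View pics/over.png

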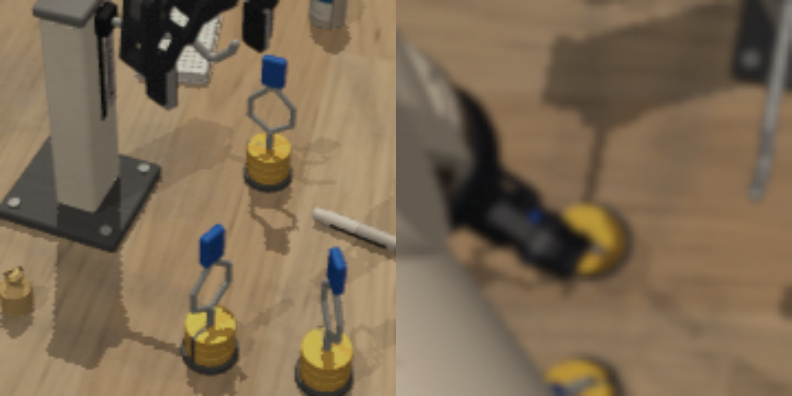

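The gripper stands above hanger B, lined up with its tab: the side crop shows the fingers above it, and the top crop shows the tab just under the gripper.

```bash
python3 -m pendant '{"offset":[[0.0053,0,0.02],[0,0,0.03],[0,0,0.03],[0,0,0.03],[0,0,0.03],[0,0,0.02],[0,0,0.015],[0,0,0.012],[0,0,0],[0,0,0],[0,0,0]],"roll":[0,0,0,0,0,0,0,0,0,0,0],"fingers":[-1,-1,-1,-1,-1,-1,-1,-1,-1,-1,-1]}'; python3 - <<'E'
from h import *
im=robot.get_image("side");b=robot.get_image("top")
cv2.imwrite("pics/down.png",np.hstack([cv2.resize(im[250:370,220:340],None,fx=3.3,fy=3.3),cv2.resize(b[180:260,150:230],None,fx=4.95,fy=4.95)])[:,:,::-1])
for i in range(3):
    s=robot.get_state();print(s['position'],s['ft_force']);robot.get_image("top")
E
```

```text
clock: 5.58
position: [0.4707, 0.2635, 0.123]
orientation: [0.283, 0.959, 0.0, 0.0]
ft_force: [-0.7, 0.6, -0.5]
opening: 0.0859
gripper_force: 0.0
[0.4706 0.2635 0.1228] [0.1509 0.7033 0.0254]
[0.4705 0.2634 0.1227] [-0.092   0.1096  0.4773]
[0.4705 0.2634 0.1226] [ 0.1694 -0.4204  1.0414]
```

View pics/down.png

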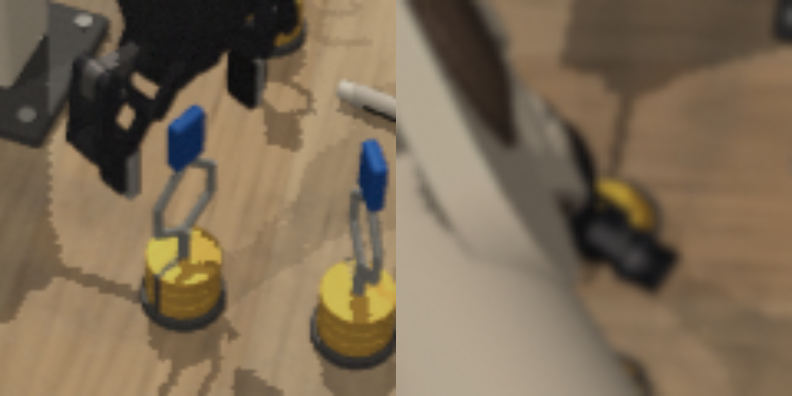

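The tab stands between the open fingers, so I'll close on it.

```bash
python3 -m pendant '{"offset":[[0,0,0],[0,0,0],[0,0,0],[0,0,0],[0,0,0],[0,0,0],[0,0,0],[0,0,0],[0,0,0]],"roll":[0,0,0,0,0,0,0,0,0],"fingers":[-0.5,0,0.3,0.6,1,1,1,1,1]}'
cat > avg.py <<'E'
from h import *
import sys
F=[];Z=[]
for i in range(int(sys.argv[1])):
    robot.get_image("side");s=robot.get_state();F.append(s['ft_force']);Z.append(s['position'])
print(s['clock'],np.mean(F,0),np.std(F,0),np.mean(Z,0),s['orientation'],s['opening'])
E
python3 avg.py 6
```

```text
clock: 6.95
position: [0.4704, 0.2634, 0.1225]
orientation: [0.283, 0.959, 0.0, 0.0]
ft_force: [-0.6, -0.2, 3.8]
opening: 0.0228
gripper_force: 59.9
7.25 [-0.4541  0.6994  4.7988] [0.3669 0.3006 0.4666] [0.4705 0.2634 0.1225] [0.283  0.9591 0.0001 0.0001] 0.023022571471686692
```

```bash
python3 -m pendant '{"offset":[[0,0,-0.005],[0,0,-0.01],[0,0,-0.02],[0,0,-0.03],[0,0,-0.03],[0,0,-0.03],[0,0,-0.022],[0,0,0],[0,0,0],[0,0,0],[0.0043,-0.0265,0],[0.0043,-0.0265,0],[0.0043,-0.0265,0],[0.0043,-0.0265,0],[0.0043,-0.0265,0],[0,0,0],[0,0,0]],"roll":[0,0,0,0,0,0,0,-0.145,-0.145,-0.145,0,0,0,0,0,0,0],"fingers":[1,1,1,1,1,1,1,1,1,1,1,1,1,1,1,1,1]}'
python3 avg.py 24; python3 - <<'E'
from h import *
im=robot.get_image("side");b=robot.get_image("top")
cv2.imwrite("pics/pre.png",np.hstack([cv2.resize(im[160:300,220:360],None,fx=2.83,fy=2.83),cv2.resize(b[150:250,190:290],None,fx=3.96,fy=3.96)])[:,:,::-1])
E
```

```text
clock: 9.38
position: [0.4309, 0.1353, 0.2694]
orientation: [0.07, 0.998, 0.0, 0.0]
ft_force: [-0.3, 0.5, -5.7]
opening: 0.0228
gripper_force: 60.0
10.575 [ 0.0132 -0.0516 -5.7796] [0.4082 0.3934 0.4198] [0.4308 0.1352 0.2692] [ 0.0693  0.9976  0.     -0.    ] 0.02315830393815161
```

View pics/pre.png

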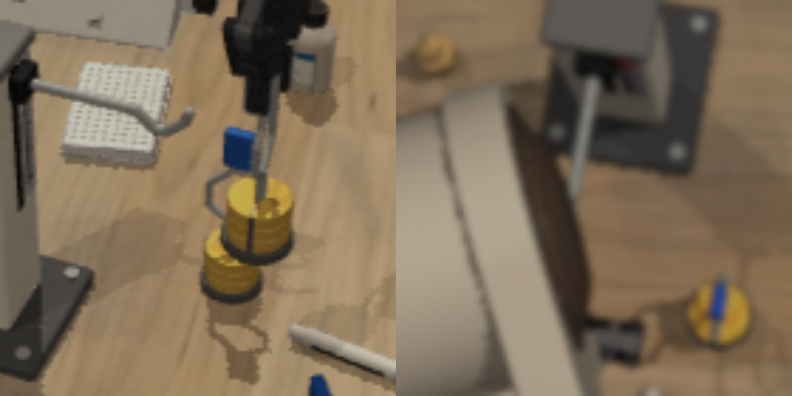

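The hanger is held clear of the desk at side px ≈(311,236) and the hook stands 70 mm ahead of it; the hanger hangs upright by eye. I'll check that with a projection.

```bash
python3 - <<'E'
from h import *
im=cv2.imread("pics/pre.png")[:, :396, ::-1].copy()
m=cv2.inRange(cv2.cvtColor(im,cv2.COLOR_RGB2HSV),(18,150,80),(32,255,255));m[260:]=0
for c in cv2.findContours(m,0,2)[0]:
    if cv2.contourArea(c)>300:
        x,y,w,h=cv2.boundingRect(c);print([220+x/2.83,160+y/2.83,220+(x+w)/2.83,160+(y+h)/2.83])
z0=.2692-.1225
P=np.array([.4308,.1352])
for z in(.012,.027,.041,.100,.122): print(z,proj("side",[*P,z0+z]))
print("saddle",proj("side",[.5005,.1255,.225]))
E
```

```text
[292.4381625441696, 245.15901060070672, 303.0388692579505, 251.87279151943463]
[309.39929328621906, 223.25088339222614, 323.18021201413427, 249.39929328621906]
[300.2120141342756, 223.25088339222614, 309.75265017667846, 248.339222614841]
0.012 [310.0094 240.0751]
0.027 [310.4394 234.3578]
0.041 [310.848  228.9247]
0.1 [312.6517 204.9405]
0.122 [313.3603 195.519 ]
saddle [276.6274 205.1459]
```

```bash
python3 -m pendant '{"offset":[[-0.006,0,0],[-0.012,0,0],[-0.012,0,0],[-0.012,0,0],[-0.012,0,0],[-0.01,0,0],[-0.007,0,0],[0,0,0],[0,0,0],[0,0,0]],"roll":[0,0,0,0,0,0,0,0,0,0],"fingers":[1,1,1,1,1,1,1,1,1,1]}'
python3 avg.py 4; python3 - <<'E'
from h import *
im=robot.get_image("side");b=robot.get_image("top")
cv2.imwrite("pics/on.png",np.hstack([cv2.resize(im[160:260,230:330],None,fx=4.5,fy=4.5,interpolation=2),cv2.resize(b[160:240,200:260],None,fx=5.625,fy=5.625)])[:,:,::-1])
E
```

```text
clock: 11.92
position: [0.5008, 0.1253, 0.2695]
orientation: [0.069, 0.998, 0.0, 0.0]
ft_force: [0.1, 0.5, -5.0]
opening: 0.0228
gripper_force: 60.0
12.125 [-0.1372 -0.3174 -5.5744] [0.5422 0.5414 0.5119] [0.5009 0.1253 0.2695] [0.0693 0.9976 0.     0.0001] 0.022984599739505975
```

View pics/on.png

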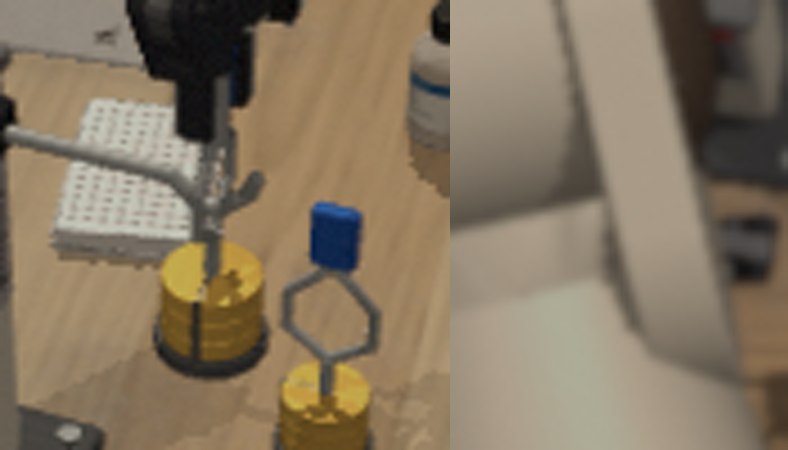

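The bail now encloses the hook: its wire crosses the saddle at about (208,205) in the crop, which is side px (276,206). Lowering slowly.

```bash
python3 -m pendant '{"offset":[[0,0,0.003],[0,0,0.004],[0,0,0.004],[0,0,0.004],[0,0,0.004],[0,0,0.004],[0,0,0.004],[0,0,0.004],[0,0,0.004],[0,0,0.004],[0,0,0.004],[0,0,0.004],[0,0,0.004],[0,0,0.004],[0,0,0.004],[0,0,0.003],[0,0,0.001],[0,0,0]],"roll":[0,0,0,0,0,0,0,0,0,0,0,0,0,0,0,0,0,0],"fingers":[1,1,1,1,1,1,1,1,1,1,1,1,1,1,1,1,1,1]}'
python3 avg.py 20
```

```text
clock: 14.48
position: [0.5011, 0.1253, 0.2063]
orientation: [0.069, 0.998, 0.0, 0.0]
ft_force: [-0.2, 0.6, -3.7]
opening: 0.0229
gripper_force: 60.2
15.475 [ 0.0776  0.9381 -3.3625] [0.5468 0.4838 0.4489] [0.5011 0.1253 0.2063] [ 0.0693  0.9976  0.     -0.    ] 0.02304838379891823
```

A side force of about +0.9 N shows the hook bearing on the +y leg of the V. I'll shift the hanger a little that way and check again.

```bash
python3 -m pendant '{"offset":[[0,0.001,0],[0,0.001,0],[0,0.0005,0],[0,0,0]],"roll":[0,0,0,0],"fingers":[1,1,1,1]}'
python3 avg.py 14
```

```text
clock: 15.98
position: [0.5014, 0.1274, 0.2062]
orientation: [0.069, 0.998, -0.0, -0.0]
ft_force: [-0.9, -3.1, -3.8]
opening: 0.0231
gripper_force: 60.3
16.675 [-0.5838 -4.4446 -3.5552] [0.4618 0.5765 0.3239] [0.5014 0.1275 0.2062] [ 0.0694  0.9976 -0.0002 -0.    ] 0.02291237415832746
```

```bash
python3 -m pendant '{"offset":[[0,-0.001,0],[0,-0.001,0],[0,0,0.003],[0,0,0.003],[0,0,0.003],[0,0,0.003],[0,0,0.003],[0,0,0.003],[0,0,0.003],[0,0,0.003],[0,0,0.003],[0,0,0.003],[0,0,0.002],[0,0,0.001],[0,0,0]],"roll":[0,0,0,0,0,0,0,0,0,0,0,0,0,0,0],"fingers":[1,1,1,1,1,1,1,1,1,1,1,1,1,1,1]}'
python3 avg.py 24
```

```text
clock: 18.55
position: [0.5013, 0.1264, 0.1734]
orientation: [0.069, 0.998, 0.001, 0.0]
ft_force: [0.4, 6.0, -1.9]
opening: 0.0228
gripper_force: 60.5
19.75 [ 0.2709  5.4012 -1.4343] [0.3695 0.5103 0.4496] [0.5013 0.1264 0.1735] [0.0691 0.9976 0.0007 0.0003] 0.02305987166944749
```

```bash
python3 -m pendant '{"offset":[[0,0.0006,0],[0,0.0005,0],[0,0,0.002],[0,0,0.002],[0,0,0.002],[0,0,0.002],[0,0,0.002],[0,0,0.002],[0,0,0.001],[0,0,0.001],[0,0,0]],"roll":[0,0,0,0,0,0,0,0,0,0,0],"fingers":[1,1,1,1,1,1,1,1,1,1,1]}'
python3 avg.py 24
```

```text
clock: 21.12
position: [0.5013, 0.1268, 0.1593]
orientation: [0.069, 0.998, -0.0, 0.0]
ft_force: [0.4, 1.2, -1.5]
opening: 0.023
gripper_force: 60.6
22.325 [ 0.671   0.5749 -0.6234] [0.5686 0.5789 0.5348] [0.5013 0.1268 0.1593] [0.0693 0.9976 0.     0.    ] 0.02326759044002106
```

```bash
python3 -m pendant '{"offset":[[0,0.0001,0.002],[0,0,0.002],[0,0,0.002],[0,0,0.001],[0,0,0.001],[0,0,0.001],[0,0,0]],"roll":[0,0,0,0,0,0,0],"fingers":[1,1,1,1,1,1,1]}'
python3 avg.py 50
```

```text
clock: 23.2
position: [0.5013, 0.1269, 0.1502]
orientation: [0.069, 0.998, -0.0, -0.0]
ft_force: [0.9, 0.0, -0.1]
opening: 0.0229
gripper_force: 60.7
25.7 [ 0.7288 -0.5017  0.0116] [0.584  0.4707 0.4131] [0.5013 0.1269 0.1503] [ 0.0693  0.9976  0.     -0.    ] 0.0230901107374594
```

The wrist reads 0.0 N vertically, so the hook carries all the weight. Letting go gently.

```bash
python3 -m pendant '{"offset":[[0,0,0],[0,0,0],[0,0,0],[0,0,0],[0,0,0],[0,0,0],[0,0,0]],"roll":[0,0,0,0,0,0,0],"fingers":[0.5,0.4,0.3,0.2,0,-0.3,-0.5]}'; python3 - <<'E'
from h import *
im=robot.get_image("side")
cv2.imwrite("pics/rel.png",cv2.resize(im[150:310,200:360],None,fx=3.6,fy=3.6,interpolation=2)[:,:,::-1])
E
```

```text
clock: 26.58
position: [0.5013, 0.127, 0.1503]
orientation: [0.069, 0.998, -0.0, -0.0]
ft_force: [-0.5, 0.1, -0.2]
opening: 0.0638
gripper_force: 0.0
```

View pics/rel.png

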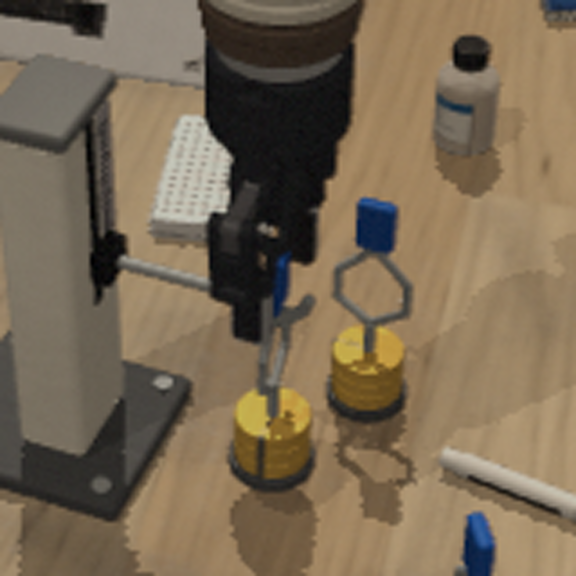

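The hanger hangs on the hook at crop (270,430), i.e. side px (275,269), clear of the desk, with the fingers open on both sides of the tab. I'll draw straight up and watch whether it stays still.

```bash
python3 -m pendant '{"offset":[[0,0,0],[0,0,-0.005],[0,0,-0.01],[0,0,-0.015],[0,0,-0.02],[0,0,-0.025],[0,0,-0.03],[0,0,-0.03],[0,0,-0.03],[0,0,-0.03],[0,0,-0.01],[0,0,0]],"roll":[0,0,0,0,0,0,0,0,0,0,0,0],"fingers":[-0.5,-0.5,-0.5,-0.5,-0.5,-0.5,-0.5,-0.5,-0.5,-0.5,-0.5,-0.5]}'; python3 - <<'E'
from h import *
for i in range(60):
    im=robot.get_image("side")
    if i%6==0:
        m=cv2.inRange(cv2.cvtColor(im,cv2.COLOR_RGB2HSV),(100,110,40),(128,255,255));m[:,:262]=0;m[:,290:]=0;m[280:]=0;m[:200]=0
        M=cv2.moments(m,True);c=(M['m10']/M['m00'],M['m01']/M['m00']) if M['m00'] else None
        y=cv2.inRange(cv2.cvtColor(im,cv2.COLOR_RGB2HSV),(18,150,80),(32,255,255));y[:,:255]=0;y[:,291:]=0;y[300:]=0
        N=cv2.moments(y,True);print(c,N['m10']/N['m00'],N['m01']/N['m00'])
cv2.imwrite("pics/fin.png",cv2.resize(im[150:360,160:360],None,fx=2.8,fy=2.8,interpolation=2)[:,:,::-1])
print(robot.get_state()['clock'])
E
```

```text
clock: 28.12
position: [0.5016, 0.127, 0.3556]
orientation: [0.069, 0.998, 0.0, 0.0]
ft_force: [-0.7, -1.0, 0.2]
opening: 0.0639
gripper_force: 0.0
(276.0686274509804, 228.04901960784315) 275.38031914893617 270.3909574468085
(276.0686274509804, 228.04901960784315) 275.39733333333334 270.41333333333336
(276.0686274509804, 228.04901960784315) 275.416 270.34933333333333
(276.0686274509804, 228.04901960784315) 275.3905013192612 270.29551451187336Traceback (most recent call last):
  File "<stdin>", line 3, in <module>
ValueError: 200 camera calls are used up
```

The camera calls are used up, but tab and discs stayed within 0.1 px over about 1 s and the gripper is clear. I'll give it a short settling time and hand in.

```bash
python3 -m pendant '{"offset":[[0,0,0],[0,0,0],[0,0,0],[0,0,0],[0,0,0],[0,0,0],[0,0,0],[0,0,0]],"roll":[0,0,0,0,0,0,0,0],"fingers":[-0.5,-0.5,-0.5,-0.5,-0.5,-0.5,-0.5,-0.5]}'; python3 -c "
from plant import robot;print(robot.hand_in())"
```

```text
clock: 30.12
position: [0.5013, 0.1269, 0.3553]
orientation: [0.069, 0.998, -0.0, 0.0]
ft_force: [-0.6, -0.5, 0.6]
opening: 0.0639
gripper_force: 0.0
the job is handed in; nothing more can be done
None
```

The farthest hanger (about 0.59 kg) now hangs still on the balance hook, clear of the desk; I let go only once the wrist force read zero, and handed in at 30 s with the gripper clear (no verdict came back, and there was no final picture because the camera calls ran out).

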